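# Dock the tube carrier behind its drop catch

### The arm

A 7-joint arm with a two-finger parallel gripper is mounted at the origin on the work surface. World frame = base frame: x ahead of the robot, y to its left, z up, the work surface at z = 0. Lengths are in m, angles in rad, forces in N, time in s.
With the tool pointing down it reaches from about 0.4 to 0.85 m from the base axis. Payload 6.9 kg.
Tool frame: the origin (TCP) lies midway between the tips of the shut fingers; the grasp point (between the pads) lies grip_point_offset behind it (grip_point_offset is the distance from the TCP to the grasp point, in m); z points along the fingers, y is the line along which they close (so a half turn about z gives the same grasp; the last joint's range is limited). The gripper opens to 85 mm and grips with 20 to 120 N. Pads are 22 mm wide; open, the fingers measure 114 mm over their backs; the gripper's body (76 mm by 85 mm) begins 54 mm behind the grasp point. The pads swing forward as they close: fully open they stand 13 mm farther back than shut.
Start: joints at [-1.069, 0.507, -0.238, 1.5, 0.126, 1.149, -0.155], TCP at [0.241, 0.577, 0.231] pointing down, gripper open.
Joint ranges: [-3.08, 3.08], [-0.24, 2.05], [-1.43, 1.35], [0, 2.5], [-1.52, 4.66], [0.17, 1.96], [-2.89, 2.89]. Speed limits (rad/s): [2.39, 2.39, 3.14, 3.14, 3.14, 3.14, 3.14].

### API

Orientations are given as a unit quaternion [w, x, y, z].
In Python, from bench import get_state, capture, camera_info, hand_in, find_in, cut_out, tip_of, grip_point_offset gives the robot as it stands.
- The arm moves only by the tool play_rows, never from a script. Its arguments are lists of equal length, an entry for each row: "dp": the shift along the tool's x, y, z scaled (see below), a list of three; "dr": the turn, a rotation vector about the tool's x, y, z scaled (see below), a list of three. In form: {"dp": [[dx, dy, dz], ...], "dr": [[rx, ry, rz], ...]}. A call has exactly 8 rows; each row is the pose to reach, as a shift and turn from the pose commanded when the call began, along the tool's axes at that moment; what a row does not reach only later rows make up. The controller multiplies each number of a shift by 400 mm and each number of a turn by 90 degrees. A row lasts 1/12 s, in which the tool goes at most 41.7 mm and 7.16 degrees, less where a joint would pass 70% of its speed; a pose out of reach is approached as far as the arm can. A call with a number of a shift or a turn outside -1 to 1 is refused whole. A call with a gripper value outside its range is refused whole. "claw" is the opening, from -1 (shut) to 1 (fully open), set as the call begins (left out, the last holds). The fingers move at their own pace and stop on an object; the grip force is fixed at half the most. Time passes only in rows, so rows that repeat a pose let the fingers close, or fill a call up. It gives the time, the measured TCP pose, the force, the opening and the grip force at its end, in the units of the state.
- get_state(): the state, without advancing time (a new reading comes with each control period).
- capture(name): name is "scene" or "top"; returns (picture, depth): 400x640x3 uint8, red, green, blue; 400x640 float32, m along the optical axis (not along the pixel's ray), 0 where there is no reading.
- camera_info(name): a dict with "vertical_fov" (degrees; the focal length in pixels is half the picture's height over the tangent of half this angle, whatever the lens; pixels are square), "cx", "cy" (the principal point, pixels), "cam_to_world" (4x4, takes a point from camera to world coordinates). Camera axes: x right, y down, z forward; pixel columns grow to the right and rows downward; lengths in m; the calibration is good to about 2 mm. A picture is of the moment at which its call begins. camera_info takes no time and is no camera call.
- hand_in(): hands the job in; it is judged then, once.
Trained networks look in the newest picture that a camera, given by its name, has taken for a name from the list of things; names that differ only in an ending like _2 or _b are one class to them, and where a whole thing is asked for, a point or a joint stands for the part that bears it (a point fixed in the world has none). Each returns a list of dicts, best first, with "conf" (0 to 1); they miss things now and then, are a little off and sometimes report something else, mostly with a low value. They report only what shows in the picture. A call takes as long as a camera call. They do not tell look-alikes from the thing itself.
- find_in(camera, label): "rect" ([left, top, right, bottom] in pixels, round what is visible of it).
- cut_out(camera, label): "region" (400x640 bool, what is visible of it) and "rect" ([left, top, right, bottom] in pixels, round what is visible of it).
- tip_of(camera, label): "xy" ([column, row] in pixels: a listed point, or the origin of a listed thing).
The state is a dict: "t": time; "joint_pos": joint angles; "dq": joint speeds; "joint_efforts": joint torques, N m; "ee_pos": TCP position; "tool_rot": TCP orientation; "wrist_force": force on the tool from outside, world axes, zero at the start; "torque": the same for the moment, N m; "finger_gap": opening from 0.0 (shut) to 1.0 (fully open); "gripper_force": force on a finger pad.
Only numpy, scipy, OpenCV 4.12 (cv2) and the standard library are available. Lean on these libraries where they do the work, as an engineer would, in place of code of your own. Each camera call takes 0.05 s, during which the arm holds its last target. There are 200 camera calls.

### The job

Load the long four-tube carrier into the docking tray: bring it in low through the tray's flared mouth and slide it along the lane so that its own base lifts the hinged steel catch, on to the end stop or nearly so, until the catch has dropped down behind it, and let go. Keep the carrier upright, do not touch the catch with the gripper, and leave the short two-tube carrier where it stands.

Things in the scene. Friction and masses are not known exactly. Their poses are not given: they have to be found in the camera images.
- carrier: Loose four-tube carrier, 0.25-0.5 kg: flat grey base 100 (x) x 96 (y) x 20 mm; tube tops at 66 mm, tubes within 22 mm of the centre line; a central upright grip post 30 (x) x 16 (y) mm, top 105 mm above the underside. Pinch the post across its 16 mm (along y), about 90 mm above the underside. Origin: centre of underside, z up. Either end may lead.
- dock: Fixed tray. Origin: on the bench, lane centre line; x runs from flared mouth to end stop, y left. Floor z = 6 mm, from x -155 to 135. Side walls 30 high narrow from 150 apart (x -120) to 110 (x -42), then stay 110. Past x 12 lips overhang both sides (underside z 34, gap 72, top 38): slide in beneath. Set the carrier down at x -95, clear of the catch. Stop face x 122: carrier home at x 72, y 0.
- catch (a joint): Dark steel catch, rad: 0 = down, grows as lifted (max 0.6), falls by its own 90 g. Hinge at tray x 100, y 68, z 20 mm; its arm runs outside the left wall towards the mouth to a wedge nose over the lane's left edge: x -36 to 8, y 33 to 74, top z 39. Nose underside slopes from z 34 down to 14; back upright at x 8. The carrier lifts it to about 0.12; it drops once the carrier's origin passes x 58.
- short_carrier: Bystander to leave alone, loose: a shorter carrier of the same make, base 72 (x) x 64 (y) x 20 mm, only two tubes, the same grip post. Origin: centre of the underside. A round black tube insert (72 mm high) and a small jar (85 mm), unlisted, stand nearby too; all stand apart.
Mind the look-alikes: they are no part of the job. What is shaped like the carrier but purple or red is not meant.

How it is judged:
By the outcome, as a careful person would: the job done as asked, in the order asked, and still so for the second after the job is handed in, with the robot touching nothing.
It also fails if it takes over 42 s, if anything falls off the work surface, if the arm or the gripper's body presses on something with over 40 N, if the wrist force passes 120 N, or if a joint passes its speed limit or range.

## Working session

There is one attempt and no reset: what is moved stays moved. The work goes in short steps, Python scripts to look and compute and a tool call to move; the robot and the scene stay as the last step left them, time stands still between calls to the robot, and variables do not carry over. Pictures are saved under pics/ and viewed, at most 10 in all, crops included, and the job is handed in when it is done.

Besides the shell and the picture viewer there is one more tool, called after "Emit:" as name(argument=value, ...), one argument or row to a line, values as JSON. play_rows: Moves the arm, as the interface text tells. Shifts and turns lie within -1 to 1; 1 stands for 400 mm of shift or 90 degrees of turn. Its arguments: {"type":"object","properties":{"dp":{"type":"array","items":{"type":"array","items":{"type":"number"}}},"dr":{"type":"array","items":{"type":"array","items":{"type":"number"}}},"claw":{"type":"number"}},"required":["dp","dr"]}

```bash
mkdir -p pics
cat > h.py <<'E'
import numpy as np, cv2
from bench import *
def cloud(cam,d):
    i=camera_info(cam); f=200/np.tan(np.radians(i["vertical_fov"])/2)
    v,u=np.mgrid[0:400,0:640]; T=np.array(i["cam_to_world"])
    P=np.stack([(u-i["cx"])*d/f,(v-i["cy"])*d/f,d],-1)
    W=P@T[:3,:3].T+T[:3,3]; W[d==0]=np.nan; return W
E
python3 - <<'E'
from h import *
s=get_state(); print({k:np.round(v,3) for k,v in s.items()}, grip_point_offset)
for c in ("top","scene"):
    im,d=capture(c); np.savez(c+".npz",im=im,d=d); cv2.imwrite(f"pics/{c}1.png",im[:,:,::-1]); W=cloud(c,d)
    for l in ("carrier","dock","catch","short_carrier"):
        for r in find_in(c,l)[:4]:
            q=tip_of(c,l); print(c,l,round(r["conf"],2),np.round(r["rect"]))
        print([(np.round(t["xy"]),round(t["conf"],2),np.round(W[int(t["xy"][1]),int(t["xy"][0])],3)) for t in q[:3]] if find_in else 0)
E
```

```text
{'t': np.float64(0.0), 'joint_pos': array([-1.069,  0.508, -0.238,  1.501,  0.126,  1.149, -0.155]), 'dq': array([-0.001,  0.001, -0.001, -0.   , -0.   , -0.001,  0.   ]), 'joint_efforts': array([-1.0000e-03, -6.2058e+01, -2.1870e+00, -2.4966e+01,  1.3000e-02,
        1.2000e-02,  0.0000e+00]), 'ee_pos': array([0.241, 0.576, 0.23 ]), 'tool_rot': array([-0.   ,  0.197,  0.98 , -0.001]), 'wrist_force': array([-0.417,  0.608,  0.001]), 'torque': array([ 0.004, -0.006,  0.026]), 'gripper_force': np.float64(0.0), 'finger_gap': np.float64(1.002)} 0.0187
top carrier 0.94 [360. 232. 403. 277.]
top carrier 0.87 [275. 206. 316. 246.]
top carrier 0.76 [432. 185. 478. 231.]
top carrier 0.72 [334. 131. 375. 171.]
[(array([297., 164.]), 0.96, array([0.582, 0.011, 0.018])), (array([452., 207.]), 0.91, array([ 0.461, -0.466,  0.036])), (array([297., 222.]), 0.7, array([ 0.401, -0.002,  0.106]))]
top dock 0.98 [194. 120. 259. 221.]
[(array([224., 167.]), 0.71, array([0.572, 0.236, 0.008]))]Traceback (most recent call last):
  File "<stdin>", line 7, in <module>
ValueError: it knows: carrier, dock, short_carrier
```

View pics/top1.png

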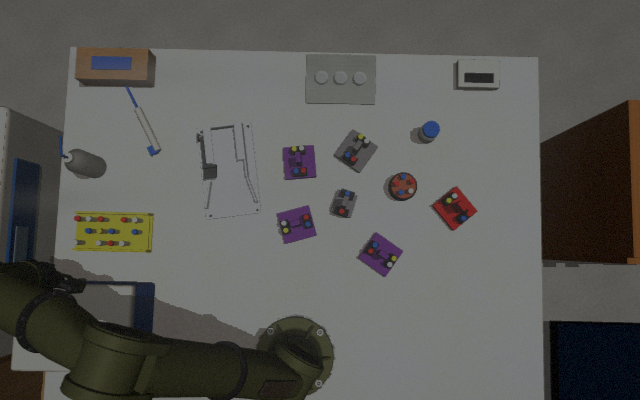

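The top view shows the candidates: purple at (299,162), (296,224) and (380,254); red at (455,208); the small grey two-tube one at (344,203); and the large grey four-tube one at (355,151), which fits the description. The tray is at (230,168) with its mouth towards the robot (down in the picture) and the catch at (205,160).

Run:
```python
from h import *
im,d=capture("top"); np.savez("top.npz",im=im,d=d); W=cloud("top",d)
c=cv2.resize(im[110:225,190:385,::-1],None,fx=4,fy=4,interpolation=cv2.INTER_CUBIC); c=np.clip(c*1.8,0,255).astype(np.uint8)
cv2.imwrite("pics/crop1.png",c)
im2,d2=capture("scene"); np.savez("scene.npz",im=im2,d=d2); cv2.imwrite("pics/scene2.png",im2[:,:,::-1])
i=camera_info("top");print(np.round(i["cam_to_world"],3), camera_info("scene")["cam_to_world"])
print("table z",np.nanmedian(W[60:110,400:440,2]))
# carrier
R=np.zeros((400,640),bool);R[120:180,328:385]=1
m=R&(W[...,2]>.012); P=W[m]
print("carrier n",len(P)); r=cv2.minAreaRect((P[:,:2]*1000).astype(np.float32)); print(r)
b=P[P[:,2]<.03]; print("base",cv2.minAreaRect((b[:,:2]*1000).astype(np.float32)),np.median(b[:,2]))
p=P[P[:,2]>.09]; print("post",len(p),p.mean(0),cv2.minAreaRect((p[:,:2]*1000).astype(np.float32)))
R=np.zeros((400,640),bool);R[115:225,190:265]=1
P=W[R&(W[...,2]>.018)]; print("dock n",len(P)); print(cv2.minAreaRect((P[:,:2]*1000).astype(np.float32)))
for lo,hi in((.003,.012),(.024,.033),(.033,.05)):
    Q=P if lo>.01 else W[R]; Q=Q[(Q[:,2]>lo)&(Q[:,2]<hi)]; print(lo,len(Q),cv2.minAreaRect((Q[:,:2]*1000).astype(np.float32)))
```

```text
[[ 0.025 -0.995  0.096  0.326]
 [-1.    -0.024  0.004 -0.089]
 [-0.002 -0.096 -0.995  1.541]
 [ 0.     0.     0.     1.   ]] [[-0.10276771  0.84135409 -0.53062424  1.05564813]
 [ 0.99462898  0.09352939 -0.04433345 -0.0416894 ]
 [ 0.01232883 -0.5323303  -0.84644696  0.93451921]
 [ 0.          0.          0.          1.        ]]
table z 0.0002734827729033995
carrier n 1000
((617.165771484375, -163.5521240234375), (96.52183532714844, 130.29739379882812), 55.84503173828125)
base ((617.165771484375, -163.5521240234375), (96.52183532714844, 130.29739379882812), 55.84503173828125) 0.020209183781503715
post 61 [ 0.62768113 -0.17159444  0.10389178] ((629.0501708984375, -171.9051055908203), (16.216535568237305, 31.633075714111328), 56.409767150878906)
dock n 1205
((573.9672241210938, 226.4600830078125), (253.32582092285156, 156.2407989501953), 9.745260238647461)
0.003 3763 ((563.2203369140625, 227.64735412597656), (346.19903564453125, 233.14035034179688), 2.0721275806427)
0.024 349 ((573.8009643554688, 226.4315185546875), (250.87051391601562, 156.2407989501953), 9.745259284973145)
0.033 764 ((574.1178588867188, 225.85398864746094), (252.8238067626953, 155.60714721679688), 9.525993347167969)
```

View pics/crop1.png

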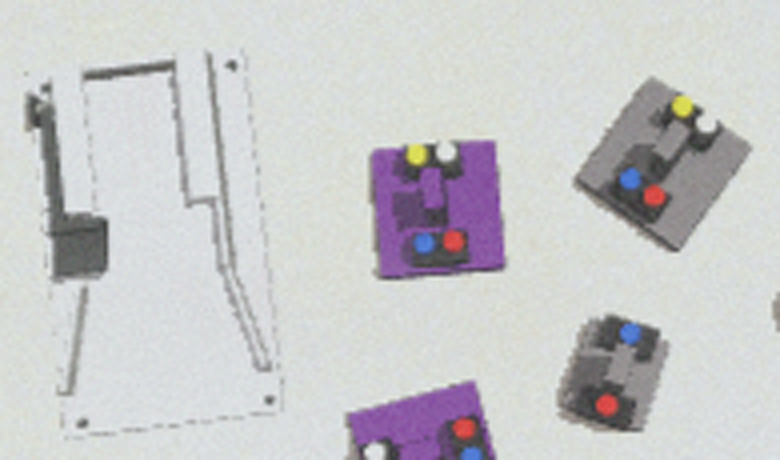

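View pics/scene2.png

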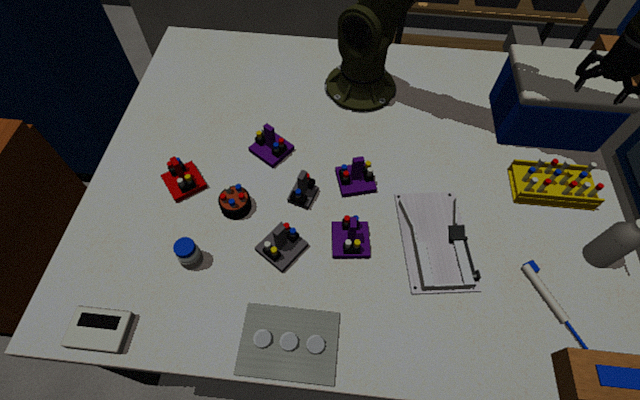

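The crop confirms the choice: a grey base with four tubes at crop (663,163), i.e. full-image pixel (355,151). The scene view agrees at (282,246). Next I fit the poses precisely.

```bash
cat > fit.py <<'E'
from h import *
from scipy.optimize import differential_evolution as DE
from matplotlib.path import Path
E
cat > fit.py <<'E'
from h import *
from scipy.optimize import differential_evolution as DE
lane=np.array([(-120,75),(-42,55),(-36,55),(-36,33),(8,33),(12,36),(122,36),(122,-36),(12,-36),(12,-55),(-42,-55),(-120,-75)],np.float32)
def sdf(poly):
    m=np.zeros((500,500),np.uint8); cv2.fillPoly(m,[np.round(poly+250).astype(int)],1)
    return cv2.distanceTransform(m,2,5)-cv2.distanceTransform(1-m,2,5)
def fit(P,S,lohi,x0,w,inside_low=True):
    def loc(q):
        c,s=np.cos(q[2]),np.sin(q[2]); D=P[:,:2]*1000-q[:2]
        return np.stack([D@[c,s],D@[-s,c]],1)
    def cost(q):
        L=np.clip(np.round(loc(q)+250),0,499).astype(int); v=S[L[:,1],L[:,0]]
        return (np.clip(v[lohi]+0,0,8).sum() - np.clip(v[~lohi],-8,8)[v[~lohi]>-8].sum()*.0 + np.clip(-v[~lohi],0,8)[v[~lohi]>-8].sum()*0 - (np.clip(v[~lohi],0,4)).sum()*.5)/len(P)
    r=DE(cost,[(a-b,a+b) for a,b in zip(x0,w)],seed=1,tol=1e-8,maxiter=150); return r.x,r.fun
for c in ("top","scene"):
    z=np.load(c+".npz"); W=cloud(c,z["d"]); P=W.reshape(-1,3); im=z["im"].reshape(-1,3).astype(int)
    n=np.linalg.norm(P[:,:2]-[.57,.227],axis=1)<.2; Q=P[n]
    print(c,"dock",fit(Q,sdf(lane),Q[:,2]>.02,(570,227,.1),(35,25,.15)))
    n=np.linalg.norm(P[:,:2]-[.628,-.172],axis=1)<.085; Q=P[n]; 
    t=Q[Q[:,2]>.1]; print(" post top",len(t),cv2.minAreaRect((t[:,:2]*1000).astype(np.float32)),t.mean(0))
    hi=Q[(Q[:,2]>.010)]; hi=hi[np.abs(hi[:,2]-.02)<.004]
    base=np.array([(-50,-48),(50,-48),(50,48),(-50,48)],np.float32)
    L=Q[(Q[:,2]<.006)|(abs(Q[:,2]-.02)<.004)]
    print(" base",fit(L,sdf(base),L[:,2]<.006,(628,-170,-.58),(15,15,.15)))
E
python3 fit.py
```

```text
top dock (array([5.35100747e+02, 2.17450707e+02, 1.64064570e-01]), np.float64(-0.3503575921058655))
 post top 53 ((627.8674926757812, -171.76048278808594), (15.579551696777344, 29.039142608642578), 51.1746826171875) [ 0.62821813 -0.17210254  0.10488834]
 base (array([ 6.29893414e+02, -1.71643161e+02, -5.94473581e-01]), np.float64(-0.5461538434028625))
scene dock (array([5.46315298e+02, 2.21191049e+02, 1.25925367e-01]), np.float64(-0.3013972342014313))
 post top 84 ((626.5518188476562, -173.07676696777344), (16.49675941467285, 30.211505889892578), 56.30879211425781) [ 0.62746305 -0.17279786  0.10444072]
 base (array([ 6.24871455e+02, -1.74110533e+02, -5.96462503e-01]), np.float64(-0.5374411344528198))
```

```bash
cat > fit2.py <<'E'
from h import *
from scipy.optimize import differential_evolution as DE
k=2 # px/mm
H=np.zeros((800,800),np.float32)
def poly(p,h): cv2.fillPoly(H,[np.round((np.array(p,float)+200)*k).astype(np.int32)],h)
poly([(-155,-80),(135,-80),(135,80),(-155,80)],6)
for s in (1,-1):
    poly([(-120,s*75),(-42,s*55),(-42,s*59),(-120,s*79)],30)
    poly([(-42,s*55),(12,s*55),(12,s*59),(-42,s*59)],30)
    poly([(12,s*36),(126,s*36),(126,s*59),(12,s*59)],38)
poly([(122,-36),(126,-36),(126,36),(122,36)],30)
poly([(-36,33),(8,33),(8,74),(-36,74)],39)
poly([(8,64),(104,64),(104,74),(8,74)],34)
A=[]
for c in ("top","scene"):
    z=np.load(c+".npz"); P=cloud(c,z["d"]).reshape(-1,3)*1000
    Q=P[np.linalg.norm(P[:,:2]-[570,227],axis=1)<200]; A.append(Q)
def loc(Q,q):
    c,s=np.cos(q[2]),np.sin(q[2]); D=Q[:,:2]-q[:2]
    return np.stack([D@[c,s],D@[-s,c]],1)
def cost(q,Q):
    L=np.clip((loc(Q,q)+200)*k,0,799).astype(np.float32)
    h=cv2.remap(H,L[:,0:1],L[:,1:2],1)[:,0]
    return np.minimum(abs(h-Q[:,2]),15).mean()
for Q in A+[np.vstack(A)]:
    r=DE(cost,[(520,620),(195,260),(-.05,.25)],args=(Q,),seed=1,tol=1e-8,maxiter=100); print(r.x,r.fun)
q=r.x
L=loc(A[0],q); o=np.zeros((600,600),np.uint8)
for X,z in zip(L,A[0][:,2]):
    i,j=((X+200)*1.5).astype(int); 
    if 0<=i<600 and 0<=j<600: cv2.circle(o,(i,j),1,int(np.clip(z*5+30,0,255)),-1)
C=cv2.resize(H,(600,600)); e=cv2.Canny((C*5).astype(np.uint8),20,60); o=cv2.merge([o,o,o]); o[e>0]=(0,0,255); cv2.imwrite("pics/dock.png",o)
E
python3 fit2.py
```

```text
[5.71764176e+02 2.24365146e+02 1.50104603e-01] 3.5348859476472314
[5.69413079e+02 2.22902742e+02 1.49483925e-01] 2.4557297416832173
[5.70081336e+02 2.23282897e+02 1.47512469e-01] 2.950857610211119
```

View pics/dock.png

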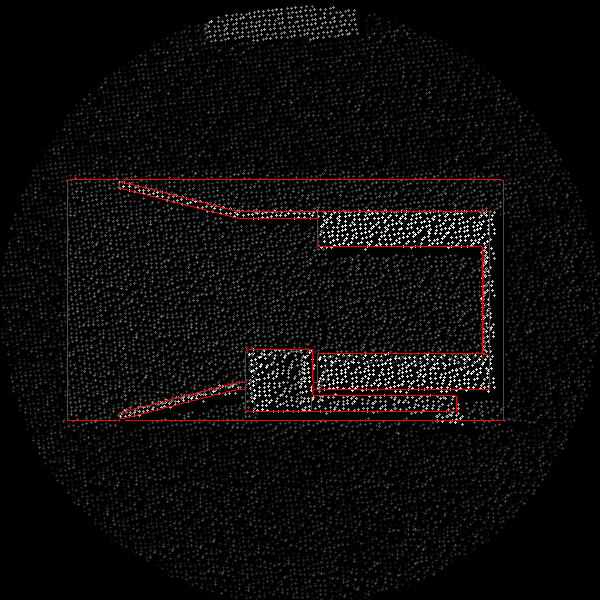

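The fit overlays cleanly: dock at about (0.5705, 0.2235), yaw 8.57°; carrier at about (0.627, -0.172), yaw -34.1°.

```bash
cat > go.py <<'E'
import sys
from h import *
from scipy.spatial.transform import Rotation as R
# usage: go.py x y z yaw_tool_x(deg)  |  go.py d x y z (dock mm, carrier frame, z=grasp carrier lift) 
def units(p,yaw):
    s=get_state(); w,x,y,z=s["tool_rot"]; A=R.from_quat([x,y,z,w])
    a=np.radians(yaw); G=R.from_matrix([[np.cos(a),np.sin(a),0],[np.sin(a),-np.cos(a),0],[0,0,-1]])
    d=A.inv().apply(np.array(p)-s["ee_pos"]); r=(A.inv()*G).as_rotvec()
    print("dp",np.round(d/.4,4),"dr",np.round(r/(np.pi/2),4),"dist mm",round(np.linalg.norm(d)*1000,1),"t",round(float(s["t"]),2),"q",np.round(s["joint_pos"],2))
if __name__=="__main__":
    a=sys.argv[1:]
    if a[0]=="d":
        x,y,z=map(float,a[1:4]); c,s=np.cos(.1495),np.sin(.1495)
        units([.5705+(x*c-y*s)/1000,.2235+(x*s+y*c)/1000,z/1000],188.57)
    else: units(list(map(float,a[:3])),float(a[3]))
E
python3 go.py .627 -.172 .2 145.9; python3 go.py .45 .17 .22 145.9
```

```text
dp [-1.612  -1.3549  0.0784] dr [-1.000e-04  0.000e+00  1.269e-01] dist mm 842.9 t 0.55 q [-1.07  0.51 -0.24  1.5   0.13  1.15 -0.15]
dp [-0.8741 -0.7365  0.0283] dr [-1.000e-04  0.000e+00  1.269e-01] dist mm 457.4 t 0.55 q [-1.07  0.51 -0.24  1.5   0.13  1.15 -0.15]
```

Emit:
play_rows(
  dp=[
    [-0.06,-0.05,0],
    [-0.13,-0.11,0],
    [-0.2,-0.17,0],
    [-0.27,-0.23,0.01],
    [-0.34,-0.29,0.01],
    [-0.41,-0.35,0.02],
    [-0.48,-0.41,0.02],
    [-0.55,-0.46,0.02],
  ],
  dr=[
    [0,0,0.02],
    [0,0,0.03],
    [0,0,0.05],
    [0,0,0.06],
    [0,0,0.08],
    [0,0,0.1],
    [0,0,0.11],
    [0,0,0.127],
  ],
  claw=1,
)

```text
t: 1.22
ee_pos: [0.3733, 0.3198, 0.2234]
tool_rot: [0.0, 0.294, 0.956, -0.0]
wrist_force: [0.8, -0.5, 0.5]
finger_gap: 0.998
gripper_force: 0.0
```

```bash
python3 go.py .627 -.172 .2 145.9
```

```text
dp [-1.2153 -0.6611  0.0589] dr [-0.0002  0.0001 -0.0007] dist mm 553.9 t 1.22 q [-0.65  0.31 -0.15  1.85  0.05  0.98  0.16]
```

Emit:
play_rows(
  dp=[
    [-0.08,-0.04,0],
    [-0.16,-0.08,0.01],
    [-0.24,-0.13,0.01],
    [-0.32,-0.17,0.02],
    [-0.4,-0.21,0.02],
    [-0.48,-0.26,0.02],
    [-0.56,-0.3,0.03],
    [-0.64,-0.35,0.03],
  ],
  dr=[
    [0,0,0],
    [0,0,0],
    [0,0,0],
    [0,0,0],
    [0,0,0],
    [0,0,0],
    [0,0,0],
    [0,0,0],
  ],
)

```text
t: 1.88
ee_pos: [0.5071, 0.0614, 0.2111]
tool_rot: [0.0, 0.293, 0.956, 0.0]
wrist_force: [0.3, 0.1, 0.5]
finger_gap: 1.001
gripper_force: 0.0
```

```bash
python3 go.py .627 -.172 .18 145.9
```

```text
dp [-0.575  -0.3154  0.0776] dr [0.0003 0.     0.0003] dist mm 264.2 t 1.88 q [-0.14  0.35 -0.04  1.83  0.02  0.97  0.79]
```

Emit:
play_rows(
  dp=[
    [-0.08,-0.04,0.01],
    [-0.16,-0.09,0.02],
    [-0.24,-0.13,0.03],
    [-0.33,-0.18,0.04],
    [-0.42,-0.23,0.06],
    [-0.5,-0.27,0.07],
    [-0.55,-0.3,0.075],
    [-0.575,-0.315,0.0776],
  ],
  dr=[
    [0,0,0],
    [0,0,0],
    [0,0,0],
    [0,0,0],
    [0,0,0],
    [0,0,0],
    [0,0,0],
    [0,0,0],
  ],
)

```text
t: 2.55
ee_pos: [0.6266, -0.1752, 0.1793]
tool_rot: [-0.0, 0.295, 0.955, -0.001]
wrist_force: [-0.7, -0.7, -0.1]
finger_gap: 0.997
gripper_force: 0.0
```

```bash
python3 go.py .627 -.172 .071 145.9
```

```text
dp [0.0038 0.0076 0.2708] dr [-0.0012  0.0003 -0.0028] dist mm 108.4 t 2.55 q [0.23 0.58 0.   1.5  0.   1.06 1.2 ]
```

Emit:
play_rows(
  dp=[
    [0.002,0.004,0.04],
    [0.004,0.007,0.09],
    [0.004,0.007,0.14],
    [0.004,0.007,0.19],
    [0.004,0.007,0.23],
    [0.004,0.007,0.255],
    [0.004,0.007,0.267],
    [0.004,0.007,0.27],
  ],
  dr=[
    [0,0,0],
    [0,0,0],
    [0,0,0],
    [0,0,0],
    [0,0,0],
    [0,0,0],
    [0,0,0],
    [0,0,0],
  ],
)

```text
t: 3.22
ee_pos: [0.6263, -0.1667, 0.0718]
tool_rot: [-0.001, 0.293, 0.956, 0.0]
wrist_force: [-0.1, 0.8, -0.5]
finger_gap: 1.0
gripper_force: 0.0
```

Emit:
play_rows(
  dp=[
    [0,0,0],
    [0,0,0],
    [0,0,0],
    [0,0,0],
    [0,0,0],
    [0,0,0],
    [0,0,0],
    [0,0,0],
  ],
  dr=[
    [0,0,0],
    [0,0,0],
    [0,0,0],
    [0,0,0],
    [0,0,0],
    [0,0,0],
    [0,0,0],
    [0,0,0],
  ],
  claw=-1,
)

```text
t: 3.88
ee_pos: [0.6263, -0.1679, 0.0724]
tool_rot: [0.0, 0.293, 0.956, -0.0]
wrist_force: [-1.1, -0.3, 1.2]
finger_gap: 0.177
gripper_force: 61.1
```

```bash
python3 go.py .627 -.172 .071 145.9
```

```text
dp [-0.0071 -0.0075  0.0036] dr [-0.0003  0.0001 -0.0003] dist mm 4.4 t 3.88 q [ 0.23  0.69 -0.    1.63  0.    0.83  1.2 ]
```

Emit:
play_rows(
  dp=[
    [0,0,-0.01],
    [0,0,-0.04],
    [0,0,-0.09],
    [0,0,-0.15],
    [0,0,-0.22],
    [0,0,-0.29],
    [0,0,-0.36],
    [0,0,-0.4],
  ],
  dr=[
    [0,0,0],
    [0,0,0],
    [0,0,0],
    [0,0,0],
    [0,0,0],
    [0,0,0],
    [0,0,0],
    [0,0,0],
  ],
)

```text
t: 4.55
ee_pos: [0.6274, -0.1674, 0.2366]
tool_rot: [0.002, 0.293, 0.956, 0.0]
wrist_force: [-0.0, -0.4, -2.6]
finger_gap: 0.176
gripper_force: 60.5
```

```bash
python3 go.py d -103 0 240
```

```text
dp [ 0.8549  0.5551 -0.0108] dr [ 2.00e-04  2.80e-03 -4.74e-01] dist mm 407.7 t 4.55 q [ 0.22  0.53 -0.    1.43 -0.    1.18  1.2 ]
```

Emit:
play_rows(
  dp=[
    [0.02,0.013,0],
    [0.06,0.04,0],
    [0.12,0.08,0],
    [0.19,0.12,0],
    [0.26,0.17,0],
    [0.33,0.215,0],
    [0.4,0.26,0],
    [0.47,0.305,0],
  ],
  dr=[
    [0,0,-0.01],
    [0,0,-0.03],
    [0,0,-0.06],
    [0,0,-0.1],
    [0,0,-0.14],
    [0,0,-0.18],
    [0,0,-0.22],
    [0,0,-0.26],
  ],
)

```text
t: 5.22
ee_pos: [0.537, 0.041, 0.2313]
tool_rot: [-0.001, 0.091, 0.996, -0.0]
wrist_force: [0.3, 1.1, -3.1]
finger_gap: 0.18
gripper_force: 60.3
```

```bash
python3 go.py d -103 0 240
```

```text
dp [ 0.2439  0.3799 -0.0215] dr [ 0.     -0.0013 -0.2111] dist mm 180.8 t 5.22 q [-0.02  0.37 -0.14  1.73  0.06  1.05  1.21]
```

Emit:
play_rows(
  dp=[
    [0.04,0.06,0],
    [0.08,0.12,0],
    [0.12,0.18,0],
    [0.155,0.24,0],
    [0.19,0.3,0],
    [0.22,0.345,0],
    [0.235,0.37,0],
    [0.24,0.377,0],
  ],
  dr=[
    [0,0,-0.04],
    [0,0,-0.08],
    [0,0,-0.11],
    [0,0,-0.14],
    [0,0,-0.17],
    [0,0,-0.195],
    [0,0,-0.207],
    [0,0,-0.211],
  ],
)

```text
t: 5.88
ee_pos: [0.471, 0.2074, 0.2317]
tool_rot: [-0.001, -0.075, 0.997, 0.0]
wrist_force: [0.9, 0.7, -2.2]
finger_gap: 0.18
gripper_force: 60.2
```

Emit:
play_rows(
  dp=[
    [0,0,0.03],
    [0,0,0.06],
    [0,0,0.09],
    [0,0,0.12],
    [0,0,0.15],
    [0,0,0.17],
    [0,0,0.17],
    [0,0,0.17],
  ],
  dr=[
    [0,0,0],
    [0,0,0],
    [0,0,0],
    [0,0,0],
    [0,0,0],
    [0,0,0],
    [0,0,0],
    [0,0,0],
  ],
)

```text
t: 6.55
ee_pos: [0.473, 0.2041, 0.164]
tool_rot: [-0.0, -0.072, 0.997, -0.0]
wrist_force: [0.7, 0.3, -3.1]
finger_gap: 0.182
gripper_force: 60.1
```

```bash
cat > look.py <<'E'
from h import *
import sys
n=sys.argv[1]
s=get_state(); e=s["ee_pos"]; print("ee",np.round(e,4),"t",s["t"])
def toD(X):
    c,sn=np.cos(.1495),np.sin(.1495); D=X[:,:2]*1000-[570.5,223.5]
    return np.stack([D@[c,sn],D@[-sn,c],X[:,2]*1000],1)
print("ee dock",toD(e[None]))
for cam in ("top","scene"):
    im,d=capture(cam); cv2.imwrite(f"pics/{cam}{n}.png",cv2.convertScaleAbs(im[:,:,::-1],alpha=1.6)); np.savez(f"{cam}{n}.npz",im=im,d=d)
    D=toD(cloud(cam,d).reshape(-1,3)); zb=e[2]*1000-71+20
    for o in (0,):
        m=(abs(D[:,2]-zb)<5)&(np.linalg.norm(D[:,:2]-toD(e[None])[0,:2],axis=1)<75); B=D[m]
        if len(B)>50: print(cam,"base",len(B),cv2.minAreaRect(B[:,:2].astype(np.float32)),"z",np.median(B[:,2]),"x",np.percentile(B[:,0],[1,99]),"y",np.percentile(B[:,1],[1,99]))
E
python3 look.py 3;python3 go.py d -103 0 120
```

```text
ee [0.473  0.2041 0.164 ] t 6.55
ee dock [[-99.31959548  -4.68468343 163.97002855]]
top base 293 ((-94.83235931396484, -23.384275436401367), (60.317230224609375, 100.51187133789062), 89.72318267822266) z 112.08579191286505 x [-144.88933031  -45.43275551] y [-53.22610351   1.86465854]
scene base 739 ((-95.45207214355469, -5.460681915283203), (96.84639739990234, 99.77832794189453), 89.01158905029297) z 112.15591831279004 x [-143.2526975   -46.03795748] y [-53.44489748  41.12434006]
dp [0.0108 0.0101 0.112 ] dr [ 0.0001  0.0006 -0.0036] dist mm 45.2 t 6.65 q [-0.27  0.41 -0.26  1.88  0.13  0.86  1.12]
```

View pics/scene3.png

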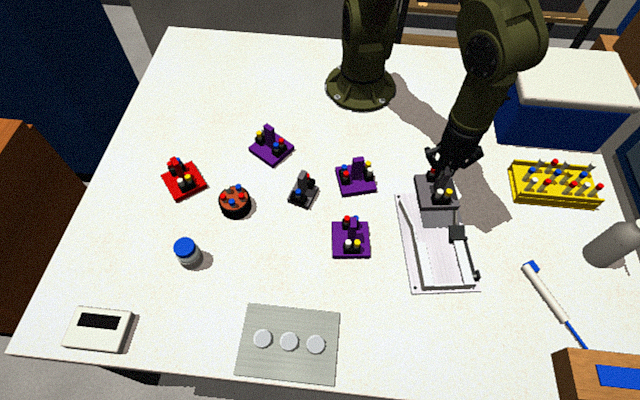

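The scene view shows the carrier held upright above the mouth at (437,190), with nothing else disturbed. It sits about 4 mm ahead of the TCP along the dock x axis and about 6 mm right of the lane, so I correct that on the way down.

Emit:
play_rows(
  dp=[
    [0.007,0.005,0],
    [0.007,0.0137,0.02],
    [0.007,0.0137,0.06],
    [0.007,0.0137,0.1],
    [0.007,0.0137,0.14],
    [0.007,0.0137,0.17],
    [0.007,0.0137,0.19],
    [0.007,0.0137,0.197],
  ],
  dr=[
    [0,0,-0.003],
    [0,0,-0.003],
    [0,0,-0.003],
    [0,0,-0.003],
    [0,0,-0.003],
    [0,0,-0.003],
    [0,0,-0.003],
    [0,0,-0.003],
  ],
)

```text
t: 7.32
ee_pos: [0.4687, 0.21, 0.0842]
tool_rot: [-0.001, -0.075, 0.997, -0.0]
wrist_force: [0.3, -0.3, -3.5]
finger_gap: 0.182
gripper_force: 60.2
```

```bash
python3 look.py 4; python3 go.py d -100 0.8 78
```

```text
ee [0.4687 0.21   0.0842] t 7.3167
ee dock [[-102.67109895    1.85192447   84.20183643]]
top base 251 ((-98.27457427978516, -31.964069366455078), (81.77542114257812, 100.30537414550781), 89.3420639038086) z 32.41013627870615 x [-147.49890438  -48.12672914] y [-71.13672709   7.06802906]
scene base 715 ((-93.18521118164062, -0.91326904296875), (142.86593627929688, 99.32860565185547), 80.00154876708984) z 32.095355293728204 x [-147.27317156  -50.02648767] y [-69.29830486  71.84476193]
dp [-0.0053 -0.0027  0.0179] dr [-0.     -0.0004  0.    ] dist mm 7.6 t 7.42 q [-0.31  0.52 -0.23  1.98  0.18  0.67  1.06]
```

```bash
cat > yfit.py <<'E'
import sys; from h import *
n,zb,x0,x1=sys.argv[1],*map(float,sys.argv[2:5])
c,sn=np.cos(.1495),np.sin(.1495)
for cam in ("top","scene"):
    D=cloud(cam,np.load(f"{cam}{n}.npz")["d"]).reshape(-1,3)*1000; d=D[:,:2]-[570.5,223.5]; d=np.stack([d@[c,sn],d@[-sn,c]],1)
    m=(abs(D[:,2]-zb)<4)&(d[:,0]>x0)&(d[:,0]<x1)&(abs(d[:,1])<60); B=d[m]
    for a in np.linspace(x0,x1,4)[:-1]:
        b=B[(B[:,0]>=a)&(B[:,0]<a+(x1-x0)/3)]; print(cam,round(a),len(b),"y",np.round(np.percentile(b[:,1],[1,99]),1) if len(b) else "")
E
python3 yfit.py 4 32 -145 -85
```

```text
top -145 46 y [-45.5 -17.3]
top -125 64 y [-45.1   7.3]
top -105 28 y [-46.8  -7.1]
scene -145 79 y [-47.2  47.4]
scene -125 144 y [-47.4  46.5]
scene -105 138 y [-47.9  47.4]
```

Emit:
play_rows(
  dp=[
    [0,-0.001,0.004],
    [0,-0.001,0.008],
    [0,-0.001,0.011],
    [0,-0.001,0.0135],
    [0,-0.001,0.0145],
    [0,-0.001,0.015],
    [0,-0.001,0.015],
    [0,-0.001,0.015],
  ],
  dr=[
    [0,0,0],
    [0,0,0],
    [0,0,0],
    [0,0,0],
    [0,0,0],
    [0,0,0],
    [0,0,0],
    [0,0,0],
  ],
)

```text
t: 8.08
ee_pos: [0.4695, 0.2096, 0.0795]
tool_rot: [0.0, -0.075, 0.997, 0.0]
wrist_force: [-0.0, -0.4, -2.8]
finger_gap: 0.175
gripper_force: 60.2
```

```bash
python3 go.py d 66.8 0.8 78
```

```text
dp [-0.4219 -0.0012  0.0038] dr [ 0.      0.0001 -0.0002] dist mm 168.8 t 8.08 q [-0.31  0.52 -0.23  1.98  0.19  0.65  1.06]
```

Emit:
play_rows(
  dp=[
    [0,0,0.003],
    [-0.02,0,0.003],
    [-0.045,0,0.003],
    [-0.07,0,0.003],
    [-0.1,0,0.003],
    [-0.13,0,0.003],
    [-0.155,0,0.003],
    [-0.17,0,0.003],
  ],
  dr=[
    [0,0,0],
    [0,0,0],
    [0,0,0],
    [0,0,0],
    [0,0,0],
    [0,0,0],
    [0,0,0],
    [0,0,0],
  ],
)

```text
t: 8.75
ee_pos: [0.5377, 0.2197, 0.0783]
tool_rot: [-0.0, -0.074, 0.997, -0.0]
wrist_force: [-4.4, -1.0, 5.6]
finger_gap: 0.174
gripper_force: 61.7
```

```bash
python3 go.py d 66.8 0.8 78; python3 look.py 5; python3 yfit.py 5 26 -80 -40
```

```text
dp [-0.2496 -0.0008  0.0007] dr [-0.     -0.     -0.0004] dist mm 99.8 t 8.75 q [-0.28  0.6  -0.23  1.81  0.19  0.75  1.11]
ee [0.5377 0.2197 0.0783] t 8.75
ee dock [[-33.03815203   1.16328195  78.26448538]]
top base 227 ((-33.217010498046875, -33.93885803222656), (111.50750732421875, 56.133567810058594), 4.525887489318848) z 27.19617238001959 x [-78.57054711  20.18583138] y [-62.98585179  -7.32162849]
scene base 669 ((-28.617965698242188, -0.32857513427734375), (132.1468505859375, 100.4896469116211), 89.6833724975586) z 26.211235537745292 x [-78.03294823  20.36367487] y [-63.41887378  62.24403912]
top -80 23 y [-46.5 -24.6]
top -67 28 y [-56.2 -20.4]
top -53 36 y [-58.3  -7.3]
scene -80 46 y [-47.4 -20.5]
scene -67 66 y [-58.1  59. ]
scene -53 99 y [-58.6  58.8]
```

View pics/scene5.png

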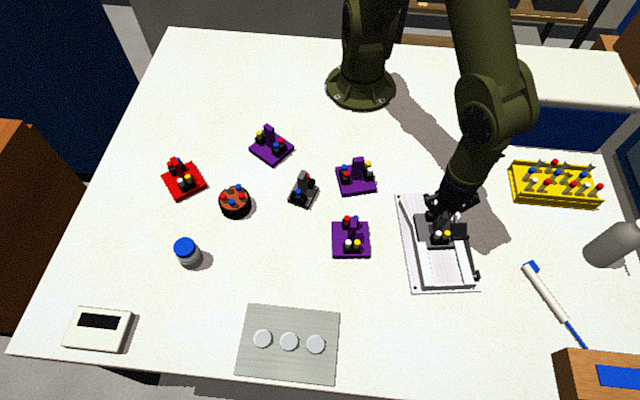

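The carrier is on the tray floor, centred in the lane, with its nose under the catch (scene pixel (437,225)), and the forces are low. Sliding on.

Emit:
play_rows(
  dp=[
    [-0.02,0,0],
    [-0.045,0,0],
    [-0.07,0,0],
    [-0.1,0,0],
    [-0.13,0,0],
    [-0.155,0,0],
    [-0.175,0,0],
    [-0.185,0,0],
  ],
  dr=[
    [0,0,0],
    [0,0,0],
    [0,0,0],
    [0,0,0],
    [0,0,0],
    [0,0,0],
    [0,0,0],
    [0,0,0],
  ],
)

```text
t: 9.52
ee_pos: [0.6101, 0.2308, 0.0783]
tool_rot: [-0.0, -0.075, 0.997, -0.0]
wrist_force: [-5.0, -0.9, 3.3]
finger_gap: 0.18
gripper_force: 61.7
```

```bash
python3 go.py d 66.8 0.8 78
```

```text
dp [-0.0663 -0.0012  0.0008] dr [-0.     -0.0002 -0.0002] dist mm 26.5 t 9.52 q [-0.27  0.69 -0.23  1.61  0.19  0.86  1.15]
```

Emit:
play_rows(
  dp=[
    [-0.01,0,0],
    [-0.02,0,0],
    [-0.03,0,0],
    [-0.04,0,0],
    [-0.049,0,0],
    [-0.056,0,0],
    [-0.061,0,0],
    [-0.064,0,0],
  ],
  dr=[
    [0,0,0],
    [0,0,0],
    [0,0,0],
    [0,0,0],
    [0,0,0],
    [0,0,0],
    [0,0,0],
    [0,0,0],
  ],
)

```text
t: 10.18
ee_pos: [0.6355, 0.2345, 0.0783]
tool_rot: [0.0, -0.074, 0.997, 0.0]
wrist_force: [-3.4, -1.1, 3.1]
finger_gap: 0.176
gripper_force: 61.6
```

```bash
python3 go.py d 66.8 0.8 78; python3 look.py 6
python3 - <<'E'
from h import *
im=np.load("scene6.npz")["im"]; cv2.imwrite("pics/c6.png",cv2.convertScaleAbs(cv2.resize(im[170:300,380:500,::-1],None,fx=4.5,fy=4.5,interpolation=2),alpha=1.6))
E
```

```text
dp [-0.0022 -0.001   0.0007] dr [ 0.      0.0001 -0.0003] dist mm 1.0 t 10.18 q [-0.26  0.73 -0.23  1.53  0.19  0.9   1.17]
ee [0.6355 0.2345 0.0783] t 10.1833
ee dock [[65.93583296  1.21078972 78.29287251]]
top base 84 ((74.48629760742188, -35.857887268066406), (111.96223449707031, 54.31587219238281), 6.738623142242432) z 28.1626273225003 x [ 21.26177894 127.07315432] y [-59.63179553  -5.27835171]
scene base 622 ((72.78303527832031, 6.725006103515625), (108.99517059326172, 135.52151489257812), 0.12146130949258804) z 26.25809787963379 x [ 21.6831296  126.49746903] y [-60.76046481  72.43194297]
```

View pics/c6.png

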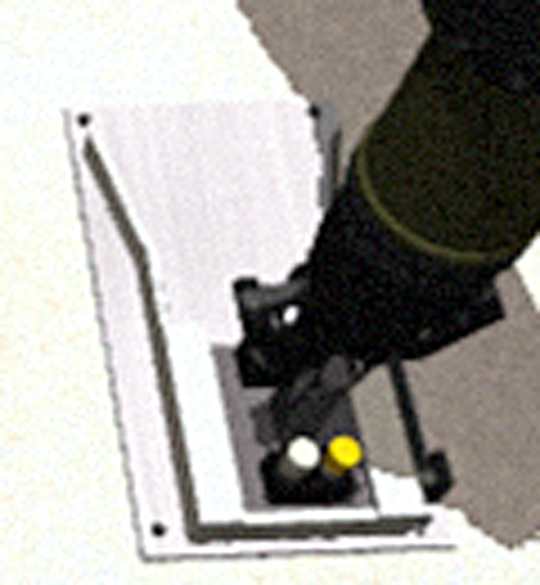

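The crop shows the carrier seated under the lips, about 1 mm short of the stop, with the rear edge at x≈21, well past the catch's back. I release it and retreat upward.

Emit:
play_rows(
  dp=[
    [0,0,0],
    [0,0,0],
    [0,0,0],
    [0,0,0],
    [0,0,0],
    [0,0,0],
    [0,0,0],
    [0,0,0],
  ],
  dr=[
    [0,0,0],
    [0,0,0],
    [0,0,0],
    [0,0,0],
    [0,0,0],
    [0,0,0],
    [0,0,0],
    [0,0,0],
  ],
  claw=0,
)

```text
t: 10.95
ee_pos: [0.6352, 0.2345, 0.0783]
tool_rot: [0.0, -0.075, 0.997, 0.0]
wrist_force: [0.1, 0.2, -0.2]
finger_gap: 0.498
gripper_force: 0.0
```

Emit:
play_rows(
  dp=[
    [0,0,-0.02],
    [0,0,-0.06],
    [0,0,-0.12],
    [0,0,-0.2],
    [0,0,-0.28],
    [0,0,-0.35],
    [0,0,-0.4],
    [0,0,-0.42],
  ],
  dr=[
    [0,0,0],
    [0,0,0],
    [0,0,0],
    [0,0,0],
    [0,0,0],
    [0,0,0],
    [0,0,0],
    [0,0,0],
  ],
)

```text
t: 11.62
ee_pos: [0.6363, 0.2352, 0.2509]
tool_rot: [0.003, -0.075, 0.997, 0.001]
wrist_force: [1.0, 0.1, 0.2]
finger_gap: 0.497
gripper_force: 0.0
```

Emit:
play_rows(
  dp=[
    [0.05,-0.05,0],
    [0.1,-0.1,0],
    [0.17,-0.17,0],
    [0.23,-0.23,0],
    [0.29,-0.29,0],
    [0.35,-0.35,0],
    [0.38,-0.38,0],
    [0.38,-0.38,0],
  ],
  dr=[
    [0,0,0],
    [0,0,0],
    [0,0,0],
    [0,0,0],
    [0,0,0],
    [0,0,0],
    [0,0,0],
    [0,0,0],
  ],
)

```text
t: 12.28
ee_pos: [0.5049, 0.0573, 0.2461]
tool_rot: [-0.001, -0.072, 0.997, -0.001]
wrist_force: [-0.5, 0.1, -0.5]
finger_gap: 0.5
gripper_force: 0.0
```

Run:
```python
from h import *
c,sn=np.cos(.1495),np.sin(.1495); o=[]
for cam in ("top","scene"):
    im,d=capture(cam); D=cloud(cam,d).reshape(-1,3)*1000; q=D[:,:2]-[570.5,223.5]; q=np.stack([q@[c,sn],q@[-sn,c]],1); z=D[:,2]
    f=lambda x0,x1,y0,y1: z[(q[:,0]>x0)&(q[:,0]<x1)&(q[:,1]>y0)&(q[:,1]<y1)]
    n=f(-30,4,38,70); print(cam,"nose z",len(n),np.median(n),np.percentile(n,[10,90]))
    m=(z>100)&(z<115)&(abs(q[:,0]-72)<40)&(abs(q[:,1])<30); print("post",m.sum(),q[m].mean(0) if m.any() else 0,z[m].max() if m.any() else 0)
    b=q[(abs(z-26)<4)&(abs(q[:,1])<30)&(q[:,0]>0)&(q[:,0]<60)]; print("rear x",np.percentile(b[:,0],1) if len(b) else 0)
    v,u=(165,385) if cam=="scene" else (105,180)
    o.append(cv2.convertScaleAbs(cv2.resize(im[v:v+125,u:u+95,::-1],None,fx=4,fy=4,interpolation=2),alpha=1.6))
cv2.imwrite("pics/fin.png",np.hstack(o)); print(get_state()["wrist_force"],get_state()["ee_pos"])
```

```text
top nose z 112 30.926420729397996 [20.70620416 38.87016803]
post 54 [69.69595436  1.56728096] 114.86213418379387
rear x 20.01191231658022
scene nose z 150 32.210822959289956 [26.24390384 36.94076158]
post 108 [70.57831282 -1.09402048] 113.56840804251812
rear x 19.17009764777066
[ 0.60439111  1.06813003 -0.55830233] [0.5072572  0.06115802 0.24627208]
```

View pics/fin.png

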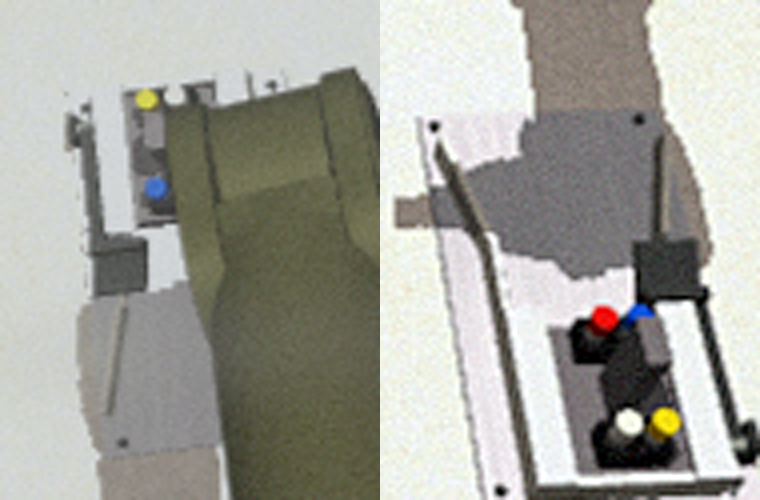

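Both views show the carrier upright against the stop, with the catch nose behind it. I compare the nose height with the start.

Run:
```python
from h import *
c,sn=np.cos(.1495),np.sin(.1495)
for cam in ("top","scene"):
    D=cloud(cam,np.load(cam+".npz")["d"]).reshape(-1,3)*1000; q=D[:,:2]-[570.5,223.5]; q=np.stack([q@[c,sn],q@[-sn,c]],1)
    n=D[(q[:,0]>-30)&(q[:,0]<4)&(q[:,1]>38)&(q[:,1]<70),2]; print(cam,np.median(n),np.percentile(n,[10,90]))
```

```text
top 30.882738503789085 [21.58396733 38.29728893]
scene 31.810330914762154 [25.9132602 37.2320556]
```

The nose height matches the start, so the catch is down.

```bash
python3 -c "from bench import *; print(hand_in())"
```

```text
the job is handed in; nothing more can be done
None
```

The grey four-tube carrier is in the docking tray, upright and about 1–2 mm short of the end stop, with the catch dropped behind it, the gripper clear and the job handed in.

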